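Set the mirrored rack stop right-handed

TASK

The blue L-shaped corner stops on the lab counter must all be right-handed: seen from above, each should read as a true L, not as its mirror image, however it is turned. Swing the hinged foot of any mirrored stop up and over until it lies flat on the other side of its long leg, and let go; leave the stops that are already right, and the rack, tub and bottle on the counter, alone.

Things in the scene. Friction and masses are not known exactly. Their poses are not given: they have to be found in the camera images.
- stop_a_tip (a point): Round end of stop A's hinged foot (A, B, C alike, yaws differ): centre of a disc 22 mm in diameter, 28 mm wide along the hinge, pinched on its flat faces; pivots in the grip. Hinge line level, 34 mm above the counter, at this point's y = +65 mm. x: along the hinge to the far end of the long leg; z: up if the foot lies on the right-handed (true L) side, down if on the mirrored side.
- stop_b_tip (a point): Same point and axes on stop B (they move with the foot). Each stop is a blue L from above: fixed long leg (bar 22 mm wide, top at 47 mm, from x = 16 to 140 mm, white stripe on top) and a shorter foot (bar 24 mm wide, 14 mm thick, ending 76 mm from the hinge), hinged at one end of the leg. The hinge line runs along the leg, so the foot turns over like a page.
- stop_c_tip (a point): Same point and axes on stop C. Each foot swings up and over through 180 degrees between end stops and lies level, at the same height, on either side of the leg; both faces look alike. The damped hinge is easy (under 1 N at the tip): a foot let go part-way sinks slowly to the side it leans to. A grey hinge block, 60 mm across, lies under each hinge.
- tube_rack: Bystander: white tube rack with blue-capped yellow tubes, 60 x 125 mm, 96 mm tall; origin at the centre of its underside.
- sharps_tub: Bystander: round yellow tub with red lid, 100 mm in diameter, 91 mm tall; origin at the centre of its underside.
- dropper_bottle: Bystander: small amber bottle with green bulb, 40 mm in diameter, 84 mm tall; origin at the centre of its underside.
Things that resemble listed ones, but are neither listed nor needed, are in the scene too. What is shaped like the part that bears stop_a_tip but red is not meant.

How it is judged:
At the end, for the whole second after the job is handed in: All three stops are right-handed: the foot of each lies within 10 degrees of flat on its right-handed side, and stays there untouched (angle between each of stop_a_tip, stop_b_tip, stop_c_tip's own z axis and vertical below 0.175 rad).
It fails at once if a stop that was already right-handed is swung up (over 25 degrees) (angle between stop_a_tip's own z axis and vertical above 0.44 rad).
It fails at once if a stop that was already right-handed is swung up (over 25 degrees) (angle between stop_c_tip's own z axis and vertical above 0.44 rad).
It fails at once if the tube rack is pushed away (over 30 mm) (distance of tube_rack from where it was at the start of the episode above 0.03 m).
It fails at once if the tub is pushed away (over 30 mm) (distance of sharps_tub from where it was at the start of the episode above 0.03 m).
It fails at once if the bottle is pushed away (over 30 mm) (distance of dropper_bottle from where it was at the start of the episode above 0.03 m).
It also fails if it takes over 35 s, if anything falls off the work surface, if the arm or the gripper's body presses on something with over 40 N, if the wrist force passes 120 N, or if a joint passes its speed limit or range.

ROBOT

A 7-joint arm with a two-finger parallel gripper is mounted at the origin on the work surface. World frame = base frame: x ahead of the robot, y to its left, z up, the work surface at z = 0. Lengths are in m, angles in rad, forces in N, time in s.
With the tool pointing down it reaches from about 0.4 to 0.85 m from the base axis. Payload 10.4 kg.
Tool frame: the origin (TCP) lies at the very end of the fingers, on their centre line; the grasp point (between the pads) lies manip.hold_point_z behind it (manip.hold_point_z is the distance from the TCP to the grasp point, in m); z points along the fingers, y is the direction in which the jaws open and shut (so a half turn about z gives the same grasp; the last joint's range is limited). The gripper opens to 85 mm and grips with 20 to 120 N. Pads are 22 mm wide; open, the fingers measure 114 mm over their backs; the gripper's body (76 mm by 85 mm) begins 54 mm behind the grasp point. The pads swing forward as they close: fully open they stand 13 mm farther back than shut.
Start: joints at [-1.371, 0.332, -0.065, 1.46, 0.022, 1.35, -0.088], TCP at [0.138, 0.61, 0.231] pointing down, gripper open.
Joint ranges: [-2.6, 2.6], [-0.5, 2.12], [-1.47, 1.34], [0.16, 2.42], [-1.27, 4.41], [0.06, 2.06], [-2.6, 2.6]. Speed limits (rad/s): [2.22, 2.22, 2.79, 2.79, 3.14, 3.14, 3.14].

INTERFACE

Orientations are given as a unit quaternion [x, y, z, w].
In Python, from workcell import manip gives the robot as it stands.
- The arm moves only by the tool jog_arm, never from a script. Its arguments are lists of equal length, an entry for each row: "translation": the shift along the world's x, y, z in mm, a list of three; "turn": the turn about the world's z in degrees. In form: {"translation": [[x, y, z], ...], "turn": [turn, ...]}. A call has 1 to 12 rows; each row is the pose to reach, as a shift and turn from the pose measured when the call began; what a row does not reach only later rows make up. A row lasts 1/12 s, in which the tool goes at most 41.7 mm and 7.16 degrees, less where a joint would pass 70% of its speed; a pose out of reach is approached as far as the arm can. A call with a gripper value outside its range is refused whole. "grip" is the finger opening in mm, from 0 to 85.4, set as the call begins (left out, the last holds). The fingers move at their own pace and stop on an object; "grip_force" is the grip in N (left out, the last holds). Time passes only in rows, so rows that repeat a pose let the fingers close. It gives the time, the measured TCP pose, the force and the opening at its end, in the units of the state.
- manip.get_obs(): the state, without advancing time (a new reading comes with each control period).
- manip.camera(name): name is "scene" or "side" or "wrist"; returns a dict with "frame" (480x640x3 uint8, red, green, blue), "mtx" (3x3 intrinsics, pixels), "pose" (4x4, takes a point from camera to world coordinates). Camera axes: x right, y down, z forward; pixel columns grow to the right and rows downward; lengths in m; the calibration is good to about 2 mm. A picture is of the moment at which its call begins. There is no depth.
- manip.hand_in(): hands the job in, once; it reports no verdict.
Trained networks look in a picture, given as the dict that the camera call returned (one of the last four; its "shot" number tells which), for a name from the list of things; names that differ only in an ending like _2 or _b are one class to them, and where a whole thing is asked for, a point or a joint stands for the part that bears it (a point fixed in the world has none). Each returns a list of dicts, best first, with "confidence" (0 to 1); they miss things now and then, are a little off and sometimes report something else, mostly with a low value. They report only what shows in the picture. A call takes as long as a camera call. They do not tell look-alikes from the thing itself.
- manip.outline_of(picture, label): "mask" (480x640 bool, what is visible of it) and "extent" ([left, top, right, bottom] in pixels, round what is visible of it).
- manip.pinpoint(picture, label): "at" ([column, row] in pixels: a listed point, or the origin of a listed thing).
The state is a dict: "clock": time; "joint_pos": joint angles; "joint_velocities": joint speeds; "tau": joint torques, N m; "position": TCP position; "ee_rot": TCP orientation; "ft_force": force on the tool from outside, world axes, zero at the start; "torque": the same for the moment, N m; "grip_width": opening from 0.0 (shut) to 1.0 (fully open).
Only numpy, scipy, OpenCV 4.12 (cv2) and the standard library are available. Lean on these libraries where they do the work, as an engineer would, in place of code of your own. Each camera call takes 0.05 s, during which the arm holds its last target. There are 200 camera calls.

## Working session

There is one attempt and no reset: what is moved stays moved. The work goes in short steps, Python scripts to look and compute and a tool call to move; the robot and the scene stay as the last step left them, time stands still between calls to the robot, and variables do not carry over. Pictures are saved under pics/ and viewed, about 8 in all and at most 12, crops included, and the job is handed in when it is done.

Besides the shell and the picture viewer there is one more tool, called as a command line: name --pt "numbers of a row" for each row, then --argument value for the rest. jog_arm: Moves the arm, as the interface text tells. Its arguments: {"type":"object","properties":{"translation":{"type":"array"},"turn":{"type":"array"},"grip":{"type":"number"},"grip_force":{"type":"number"}},"required":["translation","turn"]}

```bash
mkdir -p pics; cat > h.py <<'E'
import numpy as np,cv2
from workcell import manip
def ray(p,px,z):
    d=np.linalg.inv(p['mtx'])@[px[0],px[1],1]; R=p['pose'][:3,:3];t=p['pose'][:3,3]
    d=R@d; return t+d*(z-t[2])/d[2]
def proj(p,X):
    c=np.linalg.inv(p['pose'])@np.append(X,1); u=p['mtx']@c[:3]; return u[:2]/u[2]
def save(p,n,box=None,s=1):
    f=p['frame'][:,:,::-1]
    if box: f=f[box[1]:box[3],box[0]:box[2]]
    cv2.imwrite('pics/'+n,cv2.resize(f,None,fx=s,fy=s,interpolation=cv2.INTER_CUBIC))
E
python3 - <<'E'
from h import *
print(manip.hold_point_z, manip.get_obs())
for c in ['scene','side']:
    p=manip.camera(c); save(p,c+'.png'); print(c,p['pose'][:3,3])
    for l in ['stop_a_tip','tube_rack','sharps_tub','dropper_bottle']:
        for r in manip.pinpoint(p,l): print(l,np.round(r['at']),round(r['confidence'],2),np.round(ray(p,r['at'],.034 if 'tip' in l else 0),3))
    for r in manip.outline_of(p,'stop_a_tip'): print('out',r['extent'],r['confidence'])
E
```

```text
0.0187 {'clock': 0.0, 'joint_pos': array([-1.37059079,  0.33289706, -0.06469252,  1.46093812,  0.02160872,
        1.34988723, -0.08850303]), 'joint_velocities': array([-5.12367629e-04,  3.16340772e-05,  1.26271121e-03,  9.79243012e-05,
        1.54310206e-03,  3.97029371e-04,  6.14365104e-04]), 'tau': array([-4.22671328e-04, -6.25443435e+01,  4.87813528e-02, -3.91625583e+01,
        1.61670672e-02,  9.45943786e-03,  5.73274019e-05]), 'position': array([0.13803442, 0.6091868 , 0.23050171]), 'ee_rot': array([ 1.11166123e-01,  9.93801579e-01, -7.15782000e-04, -4.16435307e-05]), 'ft_force': array([0.02710303, 1.23465902, 0.77722145]), 'torque': array([ 0.00425262,  0.01827759, -0.02128033]), 'grip_width': 1.0003233811643593}
scene [1.08566228 0.47679764 0.82627563]
stop_a_tip [457. 243.] 0.93 [0.301 0.196 0.034]
stop_a_tip [428. 318.] 0.87 [0.492 0.246 0.034]
tube_rack [343. 432.] 0.87 [0.733 0.247 0.   ]
sharps_tub [137. 267.] 0.84 [ 0.712 -0.262 -0.   ]
dropper_bottle [195. 350.] 0.61 [ 0.772 -0.036  0.   ]
out [451.6, 232.7, 498.2, 253.3] 0.93
out [423.2, 308.3, 475.5, 330.7] 0.81
out [179.1, 318.7, 206.3, 358.4] 0.42
side [0.08217757 0.46370159 0.59649496]
stop_a_tip [345. 394.] 0.76 [0.295 0.199 0.034]
stop_a_tip [225. 332.] 0.66 [0.485 0.249 0.034]
tube_rack [149. 262.] 0.63 [0.726 0.242 0.   ]
sharps_tub [347. 165.] 0.75 [ 0.702 -0.245  0.   ]
dropper_bottle [149. 261.] 0.51 [0.728 0.24  0.   ]
out [191.5, 320.0, 235.7, 377.8] 0.61
out [330.9, 385.3, 356.3, 454.4] 0.6
```

View pics/scene.png

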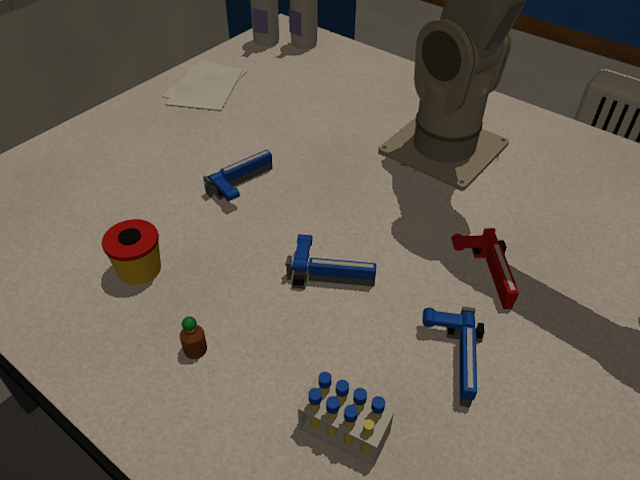

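View pics/side.png

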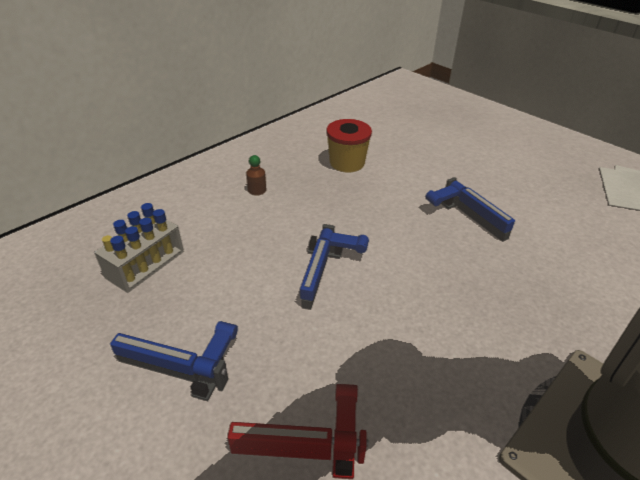

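The scene view shows four L-shaped stops:
- **Blue, foot at (428,318):** leg points down, foot points left, so it is a true L.
- **Blue, foot at (304,240):** leg points right, foot points up, so it is **mirrored**. This is stop B, the one to swing.
- **Blue, foot at (235,195):** leg points up-right, foot lies clockwise of it, so it is a true L.
- **Red look-alike, foot at (457,243):** not meant.

Next I'll triangulate B and check it in a crop.

```bash
python3 - <<'E'
from h import *
s=manip.camera('scene'); d=manip.camera('side')
print(ray(s,(304,240),.038),ray(d,(362,243),.038))
a,b=ray(s,(310,265),.047),ray(s,(375,267),.047); print('stripe scene',a,b)
a,b=ray(d,(326,243),.047),ray(d,(307,294),.047); print('stripe side',a,b)
f=s['frame'][215:305,265:395,::-1]; g=d['frame'][215:315,285:385,::-1]
cv2.imwrite('pics/crop.png',np.hstack([cv2.resize(f,(480,332)),cv2.resize(g,(320,332))]))
E
```

```text
[ 0.48313232 -0.0353054   0.038     ] [ 0.47278226 -0.03443428  0.038     ]
stripe scene [0.53272141 0.02004279 0.047     ] [0.46266215 0.1148972  0.047     ]
stripe side [0.50947727 0.01818991 0.047     ] [0.44694219 0.12246143 0.047     ]
```

View pics/crop.png

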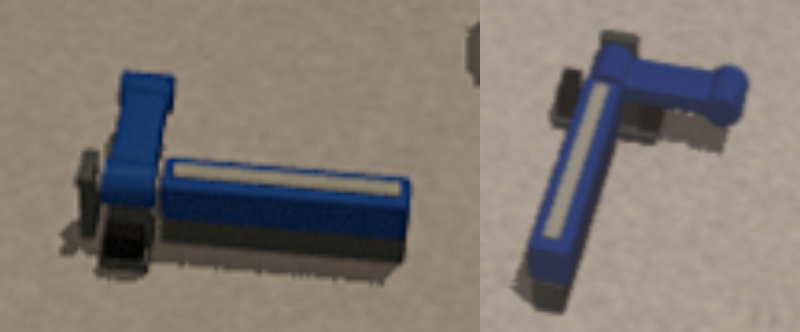

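The crop confirms that B is blue with its white stripe, and that its foot lies counter-clockwise of the leg, so it is mirrored. I'll move above it.

jog_arm --pt "30 -28 10" --pt "60 -56 20" --pt "90 -84 20" --pt "120 -112 20" --pt "148 -140 20" --pt "175 -170 20" --pt "200 -200 20" --pt "225 -230 20" --pt "245 -262 20" --pt "262 -294 20" --pt "278 -327 20" --pt "290 -360 20" --turn '[-6,-12,-18,-24,-30,-36,-42,-48,-54,-60,-66,-72]'

```text
clock: 1.7
position: [0.4291, 0.2477, 0.2515]
ee_rot: [0.676, 0.737, 0.0, 0.0]
ft_force: [0.6, 0.6, -0.1]
grip_width: 1.0
```

jog_arm --pt "5 -34 0" --pt "10 -68 0" --pt "15 -102 0" --pt "20 -136 0" --pt "25 -170 0" --pt "30 -200 0" --pt "34 -230 0" --pt "38 -255 0" --pt "40 -270 0" --pt "40 -270 0" --pt "40 -270 0" --pt "40 -270 0" --turn '[-6,-12,-18,-24,-30,-36,-42,-48,-54,-60,-60,-60]'

```text
clock: 2.7
position: [0.469, -0.0221, 0.2516]
ee_rot: [0.953, 0.301, 0.0, 0.0]
ft_force: [0.6, 0.2, -0.5]
grip_width: 1.001
```

```bash
python3 - <<'E'
from h import *
o=manip.get_obs();print(o['clock'],o['position'],o['ee_rot'],o['ft_force'],o['joint_pos'])
p=manip.camera('wrist'); save(p,'w1.png'); print(p['pose'])
for r in manip.pinpoint(p,'stop_b_tip'): print(r,ray(p,r['at'],.034))
E
```

```text
2.7 [ 0.46903905 -0.02208606  0.25157219] [9.53479314e-01 3.01458214e-01 3.50497503e-04 1.41025874e-04] [ 0.55261588  0.16663701 -0.45713661] [-0.65818765 -0.06264876  0.59140364  1.85023331  0.03595196  1.34278305
 -1.03414938]
[[ 0.57469176 -0.78471091 -0.23228899  0.52804995]
 [-0.81836913 -0.55065266 -0.16447982  0.01883169]
 [ 0.00115856  0.28462334 -0.95863873  0.39409711]
 [ 0.          0.          0.          1.        ]]
{'at': [338.0, 203.8], 'confidence': 0.89} [ 0.47773445 -0.03847942  0.034     ]
```

View pics/w1.png

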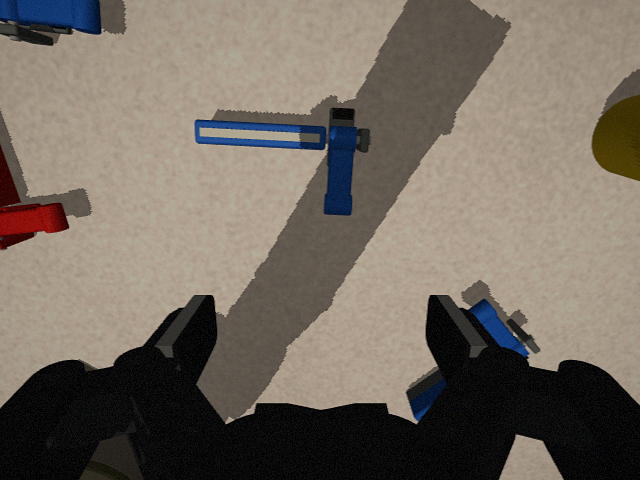

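The wrist view shows B clearly: leg from (196,132) to (325,138), foot tip at (338,204), true-L side above the hinge in the picture and free of obstacles. I'll compute the pose next.

```bash
python3 - <<'E'
from h import *
from scipy.spatial.transform import Rotation as Ro
p=manip.camera('wrist'); t=ray(p,manip.pinpoint(p,'stop_b_tip')[0]['at'],.034)
f=p['frame'].astype(int); m=((f.min(2)>110)).astype(np.uint8); m[:, :198]=0;m[:,326:]=0;m[:118]=0;m[152:]=0
# stripe: bright pixels enclosed by blue
n,l,st,c=cv2.connectedComponentsWithStats(m); print(st)
blue=((f[...,2]-f[...,0])>40)
k=[i for i in range(1,n) if st[i,3]<22 and st[i,4]>300]
ys,xs=np.where(l==k[0]) if k else np.where(m)
P=np.array([ray(p,(x,y),.047)[:2] for x,y in zip(xs,ys)])
vx,vy,x0,y0=cv2.fitLine(P.astype(np.float32),cv2.DIST_L2,0,.001,.001).ravel()
d=np.array([vx,vy]); d*=np.sign(d[1]); nrm=np.array([d[1],-d[0]])
print('leg dir',np.degrees(np.arctan2(d[1],d[0])),'tip',t,'perp dist tip->line',nrm@(np.array([x0,y0])-t[:2]))
print('along range of stripe from tip',(P-t[:2]).dot(d).min(),(P-t[:2]).dot(d).max())
o=manip.get_obs();y=Ro.from_quat(o['ee_rot']).as_matrix()[:,1];print('tool y',np.degrees(np.arctan2(y[1],y[0])))
print('target',[ (1000*(t[:2]+nrm*.065*(1-np.cos(a))-o['position'][:2])).round(1) for a in np.radians(range(0,181,15))])
E
```

```text
[[     0      0    640    480 305710]
 [   198    118     14      2     27]
 [   200    128    101     14    864]
 [   198    144    128      8    599]]
leg dir 122.12285 tip [ 0.47673373 -0.03865419  0.034     ] perp dist tip->line 0.06552341045998789
along range of stripe from tip 0.04061227360905509 0.13411136008834681
tool y -54.91054408815969
target [array([  7.7, -16.9]), array([  9.6, -15.8]), array([ 15.1, -12.3]), array([23.8, -6.8]), array([35.2,  0.4]), array([48.5,  8.7]), array([62.7, 17.6]), array([77. , 26.6]), array([90.3, 34.9]), array([101.7,  42.1]), array([110.4,  47.6]), array([115.9,  51. ]), array([117.8,  52.2])]
```

jog_arm --pt "8 -17 -30" --pt "8 -17 -60" --pt "8 -17 -90" --pt "8 -17 -120" --pt "8 -17 -145" --pt "8 -17 -165" --pt "8 -17 -185" --pt "8 -17 -205" --pt "8 -17 -220" --pt "8 -17 -230" --pt "8 -17 -236" --pt "8 -17 -236" --turn '[-3,-3,-3,-3,-3,-3,-3,-3,-3,-3,-3,-3]'

```text
clock: 3.9
position: [0.4765, -0.0385, 0.0147]
ee_rot: [0.961, 0.277, -0.001, 0.0]
ft_force: [-0.1, 0.1, -0.7]
grip_width: 1.002
```

```bash
python3 - <<'E'
from h import *
p=manip.camera('wrist'); s=manip.camera('scene')
f=s['frame'][190:310,220:400,::-1]
cv2.imwrite('pics/w2.png',np.hstack([cv2.resize(p['frame'][:,:,::-1],(400,300)),cv2.resize(f,(400,300))]))
r=manip.pinpoint(p,'stop_b_tip'); print(r[:2], r and ray(p,r[0]['at'],.034), manip.get_obs()['position'])
E
```

```text
[{'at': [318.3, 316.2], 'confidence': 0.67}] [ 0.47833172 -0.03698262  0.034     ] [ 0.47769485 -0.03864329  0.01629091]
```

View pics/w2.png

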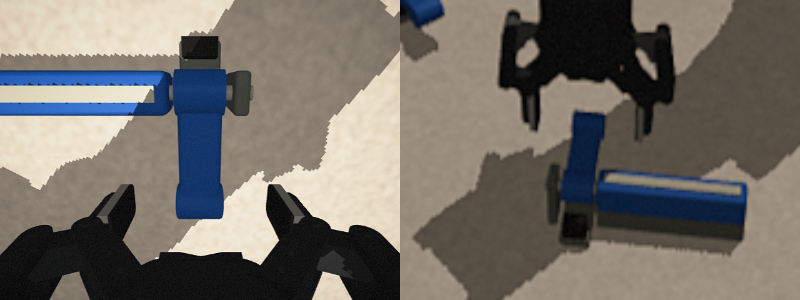

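The foot's end is centred between the jaws, so I'll close on it.

jog_arm --pt "0 0 0" --pt "0 0 0" --pt "0 0 0" --pt "0 0 0" --pt "0 0 0" --pt "0 0 0" --pt "0 0 0" --pt "0 0 0" --turn '[0,0,0,0,0,0,0,0]' --grip 20 --grip_force 30

```text
clock: 4.72
position: [0.4772, -0.0377, 0.0166]
ee_rot: [0.961, 0.277, 0.0, -0.001]
ft_force: [-5.8, 3.6, 10.1]
grip_width: 0.318
```

jog_arm --pt "0.5 0.3 8.5" --pt "1.9 1.2 16.8" --pt "4.2 2.6 24.9" --pt "7.4 4.6 32.5" --pt "11.4 7.1 39.6" --pt "16.1 10.1 46" --pt "21.5 13.5 51.6" --pt "27.5 17.3 56.3" --pt "34 21.3 60" --pt "40.8 25.6 62.8" --pt "47.9 30 64.4" --pt "55 34.6 65" --turn '[0,0,0,0,0,0,0,0,0,0,0,0]'

```text
clock: 5.72
position: [0.5326, -0.0027, 0.0822]
ee_rot: [0.961, 0.277, 0.0, -0.001]
ft_force: [-4.2, -0.7, 0.1]
grip_width: 0.319
```

```bash
python3 - <<'E'
from h import *
s=manip.camera('scene'); d=manip.camera('side')
f=s['frame'][170:320,220:420,::-1]; g=d['frame'][160:310,250:450,::-1]
cv2.imwrite('pics/m.png',np.hstack([cv2.resize(f,(400,300)),cv2.resize(g,(400,300))]))
E
```

```text
(no output)
```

View pics/m.png

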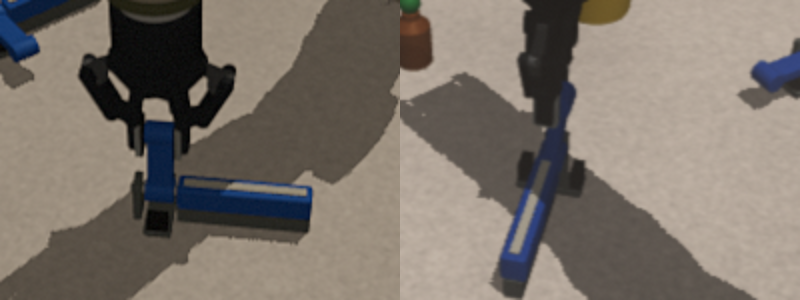

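The foot stands upright in the grip, with its tip between the pads in both views. I'll continue the arc down the other side.

jog_arm --pt "7.2 4.5 -0.6" --pt "14.3 9 -2.2" --pt "21 13.2 -5" --pt "27.5 17.3 -8.7" --pt "33.5 21 -13.4" --pt "39 24.5 -19" --pt "43.7 27.4 -25.4" --pt "47.7 30 -32.5" --pt "50.9 32 -40.1" --pt "53.2 33.4 -48.2" --pt "54.6 34.3 -56.5" --pt "55 34.6 -64" --turn '[0,0,0,0,0,0,0,0,0,0,0,0]'

```text
clock: 6.82
position: [0.5922, 0.0347, 0.0193]
ee_rot: [0.961, 0.278, 0.004, -0.001]
ft_force: [4.3, 4.2, 6.0]
grip_width: 0.322
```

jog_arm --pt "0 0 0" --pt "0 0 0" --pt "0 0 0" --pt "0 0 0" --pt "0 0 0" --pt "0 0 0" --turn '[0,0,0,0,0,0]' --grip 80

```text
clock: 7.32
position: [0.5923, 0.0345, 0.0195]
ee_rot: [0.961, 0.278, 0.005, -0.001]
ft_force: [-0.1, 0.2, 0.6]
grip_width: 0.937
```

jog_arm --pt "0 0 15" --pt "0 0 35" --pt "0 0 60" --pt "0 0 90" --pt "0 0 120" --pt "0 0 150" --pt "0 0 180" --pt "0 0 200" --pt "-30 -10 200" --pt "-60 -20 200" --pt "-90 -30 200" --pt "-90 -30 200" --turn '[0,0,0,0,0,0,0,0,0,0,0,0]'

```text
clock: 8.32
position: [0.4981, 0.0018, 0.2194]
ee_rot: [0.961, 0.276, 0.004, -0.002]
ft_force: [1.0, -1.0, -0.1]
grip_width: 0.937
```

```bash
python3 - <<'E'
from h import *
s=manip.camera('scene'); d=manip.camera('side'); p=manip.camera('wrist')
r=manip.pinpoint(p,'stop_b_tip'); print(r[:3],[ray(p,q['at'],.034) for q in r[:3]])
cv2.imwrite('pics/e.png',np.hstack([cv2.resize(x['frame'][:,:,::-1],(400,300)) for x in (s,p)]))
E
```

```text
[{'at': [347.4, 116.1], 'confidence': 0.82}] [array([0.58580316, 0.02882817, 0.034     ])]
```

View pics/e.png

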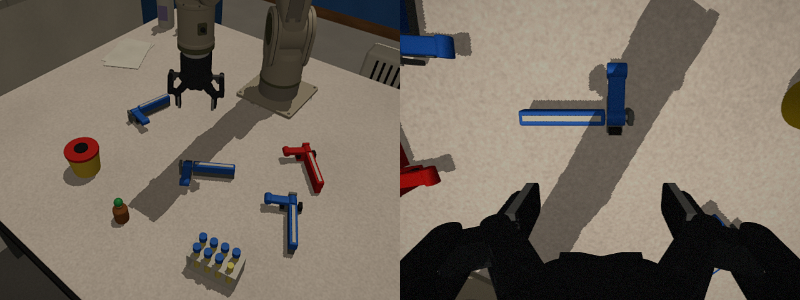

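Seen from above, B is now a true L. I'll let it settle for a second and re-check flatness.

jog_arm --pt "0 0 0" --pt "0 0 0" --pt "0 0 0" --pt "0 0 0" --pt "0 0 0" --pt "0 0 0" --pt "0 0 0" --pt "0 0 0" --pt "0 0 0" --pt "0 0 0" --pt "0 0 0" --pt "0 0 0" --turn '[0,0,0,0,0,0,0,0,0,0,0,0]'

```text
clock: 9.52
position: [0.5028, 0.0049, 0.2198]
ee_rot: [0.961, 0.278, 0.005, -0.001]
ft_force: [-0.1, 0.3, -0.4]
grip_width: 0.933
```

```bash
python3 - <<'E'
from h import *
X=[.5868,.0305,.034]
for c in ('wrist','scene','side'):
    p=manip.camera(c); print(c,'flat',proj(p,X),'20deg up',proj(p,[.5868-.0033,.0305-.002,.056]),[np.round(r['at']) for r in manip.pinpoint(p,'stop_b_tip')])
    if c=='wrist':continue
    u=proj(p,X).astype(int); g=p['frame'][u[1]-60:u[1]+60,u[0]-80:u[0]+80,::-1]
    cv2.imwrite('pics/f.png',np.hstack([cv2.resize(k,(400,300)),cv2.resize(g,(400,300))])) if c=='side' else None
    k=g
E
```

```text
wrist flat [346.12946484 115.25431323] 20deg up [347.84034021 118.99525545] [array([347., 114.])]
scene flat [295.33180101 290.19346251] 20deg up [295.38117797 280.38471995] [array([296., 293.])]
side flat [290.63866595 231.00226137] 20deg up [292.3692196  221.89117791] [array([289., 233.])]
```

View pics/f.png

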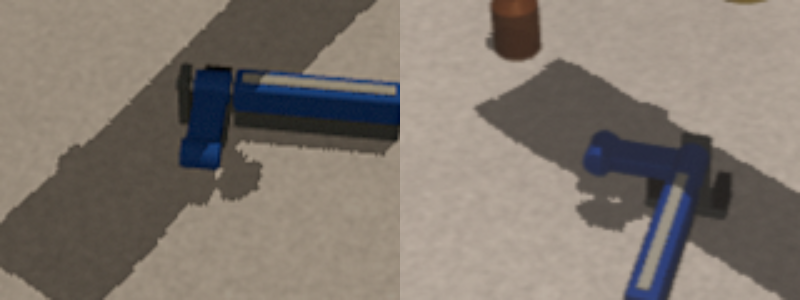

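All three cameras agree with the foot lying flat on the right-handed side, so I'll hand in.

```bash
python3 -c "
from workcell import manip
print(manip.hand_in())"
```

```text
the job is handed in; nothing more can be done
None
```

Only stop B, the middle one, was mirrored. I pinched the end of its foot, swung it 180° over its leg, let go at the far side, and handed the job in at about 9.7 s of the 35 s allowed.

**Final checks:** after about two seconds untouched, B's foot tip was within 1–3 pixels of where a flat foot should appear in all three cameras. A 20° tilt would have moved it about 10 pixels in the scene and side views. From above, B now reads as a true L. I did not touch stops A and C, the red look-alike, the rack, the tub or the bottle, and they looked unmoved in the last scene picture. I did not measure their positions again.

**Forces:** the highest single reading on the wrist was about 12 N. No check failed or disagreed.

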